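Third hand for fitting a drawer pull

ROBOT

A 6-joint arm with a two-finger parallel gripper is mounted at the origin on the work surface. World frame = base frame: x ahead of the robot, y to its left, z up, the work surface at z = 0. Lengths are in mm, angles in rad, forces in N, time in s.
With the tool pointing down it reaches from about 350 to 875 mm from the base axis. Payload 4.2 kg.
Tool frame: the origin (TCP) lies between the finger pads; the fingertips stand 25 mm ahead of it and the grasp point (between the pads) lies 6 mm ahead of it; z points along the fingers, y is the line along which they close (so a half turn about z gives the same grasp; the last joint's range is limited). The gripper opens to 85 mm and grips with 20 to 120 N. Pads are 22 mm wide; open, the fingers measure 114 mm over their backs; the gripper's body (76 mm by 85 mm) begins 54 mm behind the grasp point. The pads swing forward as they close: fully open they stand 13 mm farther back than shut.
Start: joints at [1.607, 0.385, 0.008, 0, -1.194, -0.259], TCP at [138.069, 609.538, 256.312] pointing down, gripper open.
Joint ranges: [-3.14, 3.14], [-1.21, 2.06], [-1.07, 1.41], [-3.16, 2.05], [-2.99, -0.16], [-3.1, 3.1]. Speed limits (rad/s): [2.79, 2.79, 3.14, 3.14, 3.14, 3.14].

INTERFACE

Orientations are given as a unit quaternion [x, y, z, w].
In Python, from bench import arm gives the robot as it stands.
- The arm moves only by the shell command python3 -m pendant 'ROWS'. ROWS is JSON, a list of rows, each a list of 7 numbers: the shift along the tool's x, y, z in m, then the turn, a rotation vector about the tool's x, y, z in degrees, then the finger opening in m, from 0 to 0.0854. In form: [[x, y, z, wx, wy, wz, fingers], ...]. A call has 1 to 12 rows; each row shifts and turns the commanded pose from where the row before left it, along the tool's axes as they then stand; what a row does not reach is not made up. A row lasts 1/10 s, in which the tool goes at most 50 mm and 8.59 degrees, less where a joint would pass 70% of its speed; a pose out of reach is approached as far as the arm can. A call is refused whole if a number of a shift passes 0.05 or a number of a turn 8.59, either way. A call with a gripper value outside its range is refused whole. The fingers move at their own pace and stop on an object; the grip force is fixed at half the most. Time passes only in rows, so rows that do not move let the fingers close. It gives the time, the measured TCP pose, the force, the opening and the grip force at its end, in the units of the state.
- arm.read_state(): the state, without advancing time (a new reading comes with each control period).
- arm.get_image(name): name is "scene" or "side" or "wrist"; returns a dict with "image" (384x512x3 uint8, red, green, blue), "fx", "fy", "cx", "cy" (pixels), "k1" (the pictures are not rectified: a ray, as slopes to the right and down, at radius r is drawn at 1 + k1 r^2 times it, then the intrinsics apply), "xyz" and "rotation" of the camera in the world. Camera axes: x right, y down, z forward; pixel columns grow to the right and rows downward; lengths in mm; the calibration is good to about 2 mm. A picture is of the moment at which its call begins. There is no depth.
- arm.job_done(): hands the job in; it is judged then, once.
The state is a dict: "clock": time; "joints": joint angles; "joint_vel": joint speeds; "joint_efforts": joint torques, N m; "position": TCP position; "ee_rot": TCP orientation; "contact_force": force on the tool from outside, world axes, zero at the start; "wrist_torque": the same for the moment, N m; "gripper_width": finger opening in mm; "grasp_force": force on a finger pad.
Only numpy, scipy, OpenCV 4.12 (cv2) and the standard library are available. Lean on these libraries where they do the work, as an engineer would, in place of code of your own. Each camera call takes 0.05 s, during which the arm holds its last target. There are 200 camera calls.

TASK

Fold both flaps of the small carton well back past upright, lift out the wooden T-shaped drawer pull and press the flat back of its plate against the face of the drawer front in the jig, level and centred over the two screw holes, with a steady push of about 10 newtons so that I can screw it on from behind. Finish while still holding the pull there in the gripper and pushing; do not let go. Leave the flaps open, and the other things on the worktop where they are.

Things in the scene. Friction and masses are not known exactly. Their poses are not given: they have to be found in the camera images.
- carton: open cardboard carton fixed to the worktop, 220 mm along its x, 168 mm along its y, 64 mm tall, walls and floor 4 mm; origin at the centre of its underside, z up. Besides the pull it holds a small paper screw box (22 x 50 x 18 mm tall) standing near its -x end, centred about 90 mm from the carton's centre
- flap_left (a joint): hinge angle (rad) of the flap on the carton's +y rim: 0 shut, 1.57 upright, more outwards (stop 2.5). Both start part open (0.7 to 1.15), 45 mm or more between their free edges. Flap 216 mm along x, 75 mm from hinge to free edge, 4 mm thick; hinge line along the carton's x at y = +82 mm, z = 64 mm. Light friction (about 1 N at 40 mm from the hinge) keeps it where it is left
- flap_right (a joint): the same for the flap on the carton's -y rim, hinge line at y = -82 mm, z = 64 mm; grows as it opens outwards to -y
- flap_left_edge (a point): middle of the free edge of the left flap
- flap_right_edge (a point): middle of the free edge of the right flap
- pull: loose dark wooden drawer pull, under 0.2 kg, T-shaped from above, 40 mm tall, standing on the carton floor: a plate 90 mm along x, 10 mm thick (y 0 to 10 mm), and from its middle a grip fin 20 mm wide in x, running from the plate to y = 65 mm (rounded end). Origin at the underside, at the middle of the plate's flat back face (y = 0); fin to +y; z up
- pull_back (a point): centre of the flat back face of the pull's plate, 20 mm above its underside; axes as the pull
- jig: plywood jig fixed to the worktop; base 300 mm along x, y -120 to +10 mm, 16 mm thick, back board 116 mm tall; origin at worktop height below the middle of the drawer front's face. It carries a cream drawer front, 300 mm wide along x, 18 mm thick, 20 to 125 mm above the worktop, flat face at y = 0 looking to the jig's +y
- front_mark (a point): point on the face of the drawer front midway between its two screw holes (32 mm to either side along x), 72.5 mm above the worktop; y points out of the face, x along the front's width, z up; moves with the front
- front (a joint): how far (m) the drawer front has been pushed back on its rubber buffers, along the jig's -y: 0 untouched, 1.5 N per mm, hard stop at 0.016
- mug: a white mug, 80 mm across, 90 mm tall, handle on one side; origin at the centre of its underside
- jar: a closed glass jar, 70 mm across, 100 mm tall; origin at the centre of its underside
- oil: a green glass bottle, 60 mm across, 220 mm tall; origin at the centre of its underside
- bowl: a small blue bowl, 100 mm across, 45 mm tall; origin at the centre of its underside
- mill: a dark wooden pepper mill, 52 mm across, 135 mm tall; origin at the centre of its underside
- tape: a black tape-measure case, 70 x 36 x 62 mm tall; origin at the centre of its underside
- screwdriver: a screwdriver lying on the worktop, waiting for the person; origin at the centre of its underside
Things that resemble listed ones, but are neither listed nor needed, are in the scene too. Leave any orange or pink look-alike of the pull alone.

How it is judged (in metres and radians):
On the way, in this order (a step that is already met when the one before it is completed fails the run):
1. both carton flaps folded back past upright (beyond 1.7 rad) (value of joint each of flap_left, flap_right above 1.7 rad), for 0.2 s.
2. the pull held in the gripper, lifted clear of the carton (height (world z) of pull above 0.05 m and contact force between pull and the fingers above 1 N and contact force between pull and carton below 0.05 N and contact force between pull and jig below 0.05 N), for 0.2 s.
At the end, for the whole second after the job is handed in: The pull is held by the fingers, its back pressed on the drawer front with 5 to 16 N, at rest; the centre of its back lies within 10 mm of the midpoint of the screw holes, flat to the face within 0.08 rad and upright within 0.1 rad, clear of carton and worktop; both flaps still beyond 1.7 rad (all of step 1 and contact force between pull and jig between 5 and 16 N and distance between pull_back and front_mark below 0.01 m and angle between the y axis of pull_back and the y axis of front_mark, either way round below 0.08 rad and angle between pull_back's own z axis and vertical below 0.1 rad and contact force between pull and the fingers above 1 N and linear speed of pull below 0.01 m/s and contact force between pull and carton below 0.05 N and height (world z) of pull above 0.035 m); the arm keeps its last pose, push and grip.
It fails at once if something else on the worktop was pushed more than 40 mm or knocked over (distance of any of mug, jar, oil, bowl, mill, tape, screwdriver from where it was at the start of the episode above 0.04 m or angle between any of mug, jar, oil, bowl, mill, tape's own z axis and vertical above 0.6 rad).
It also fails if it takes over 67 s, if anything falls off the work surface, if the arm or the gripper's body presses on something with over 40 N, if the wrist force passes 120 N, or if a joint passes its speed limit or range.

## Working session

There is one attempt and no reset: what is moved stays moved. The work goes in short steps, Python scripts to look and compute and a shell command to move; the robot and the scene stay as the last step left them, time stands still between calls to the robot, and variables do not carry over. Pictures are saved under pics/ and viewed, at most 10 in all, crops included, and the job is handed in when it is done.

```bash
mkdir -p pics; ls
cat > h.py <<'E'
import numpy as np, cv2, json
from bench import arm
from scipy.spatial.transform import Rotation as R
def grab(n,f):
    c=arm.get_image(n); cv2.imwrite(f'pics/{f}.png',c['image'][:,:,::-1]); 
    d={k:(np.array(v).tolist()) for k,v in c.items() if k!='image'}; json.dump(d,open(f'pics/{f}.json','w')); return c
def cam(f): return json.load(open(f'pics/{f}.json'))
def rot(c):
    r=np.array(c['rotation']); return r if r.shape==(3,3) else R.from_quat(r).as_matrix()
def ray(c,u,v):
    xd=np.array([(u-c['cx'])/c['fx'],(v-c['cy'])/c['fy']]); x=xd.copy()
    for _ in range(30): x=xd/(1+c['k1']*(x@x))
    return np.array(c['xyz']),rot(c)@np.array([*x,1])
def hit(c,u,v,z):
    o,d=ray(c,u,v); return o+d*(z-o[2])/d[2]
def proj(c,p):
    q=rot(c).T@(np.array(p,float)-c['xyz']); x=q[:2]/q[2]; x=x*(1+c['k1']*(x@x)); return np.array([c['fx']*x[0]+c['cx'],c['fy']*x[1]+c['cy']])
E
python3 - <<'E'
from h import *
for n in ['scene','side','wrist']:
    grab(n,n+'0'); c=cam(n+'0'); print(n,c)
print(arm.read_state())
a=cv2.imread('pics/scene0.png');
cv2.imwrite('pics/scene0b.png',cv2.resize(a,(800,600),interpolation=cv2.INTER_CUBIC))
a=cv2.imread('pics/side0.png');
cv2.imwrite('pics/side0b.png',cv2.resize(a,(800,600),interpolation=cv2.INTER_CUBIC))
E
```

```text
pics
scene {'fx': 482.32886753956245, 'fy': 482.32886753956245, 'cx': 246.92699961015154, 'cy': 191.35842721005446, 'k1': -0.12001977847651799, 'xyz': [1214.7947114747162, 553.3120100030194, 1587.8122203954804], 'rotation': [0.4090757291660117, 0.8734016759985426, -0.24088642058564733, -0.1086291514634428]}
side {'fx': 423.91112493767184, 'fy': 423.91112493767184, 'cx': 256.1755924979274, 'cy': 193.93840952456154, 'k1': -0.1559044729702398, 'xyz': [168.42625982804236, 701.7304275802653, 1108.4264346363568], 'rotation': [-0.22510288510241358, 0.9155913822391533, -0.32536808537457995, 0.07181031198683299]}
wrist {'fx': 274.68132874203576, 'fy': 274.68132874203576, 'cx': 253.07077339669578, 'cy': 189.54698460331235, 'k1': -0.05255449360727329, 'xyz': [216.26533579835285, 592.7990475821724, 372.4725054273672], 'rotation': [-0.6160339103160584, 0.7718363305663649, 0.12232311224043936, -0.09903512695184641]}
{'clock': 0.15, 'joints': array([ 1.60657891e+00,  3.85407013e-01,  6.97471214e-03, -3.36621202e-04,
       -1.19398731e+00, -2.58593698e-01]), 'joint_vel': array([-8.02491774e-04, -5.58115814e-04,  5.29407586e-03,  4.64478419e-04,
       -7.78447183e-06,  9.37330696e-04]), 'joint_efforts': array([-7.20407388e-04, -3.92681158e+01,  1.88583148e+01,  4.18867841e+00,
       -3.43903899e-03,  2.77678147e-06]), 'position': array([138.00935595, 609.18666154, 255.47245131]), 'ee_rot': array([ 9.93793576e-01, -1.11236888e-01, -3.57272384e-05,  8.25811607e-04]), 'contact_force': array([-0.59306697, -0.17737992,  0.37089212]), 'wrist_torque': array([-0.02776102,  0.06276146,  0.00095288]), 'grasp_force': 0.0, 'gripper_width': 85.67502536234736}
```

View pics/scene0b.png

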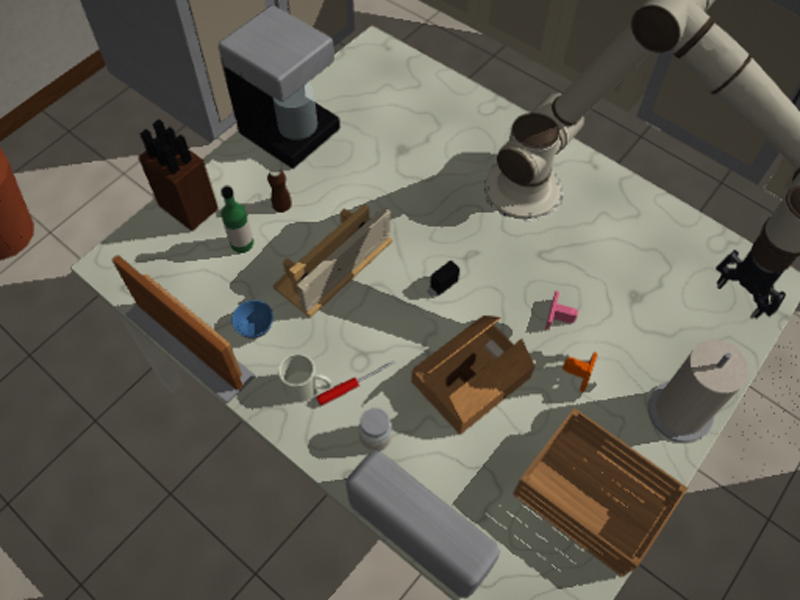

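View pics/side0b.png

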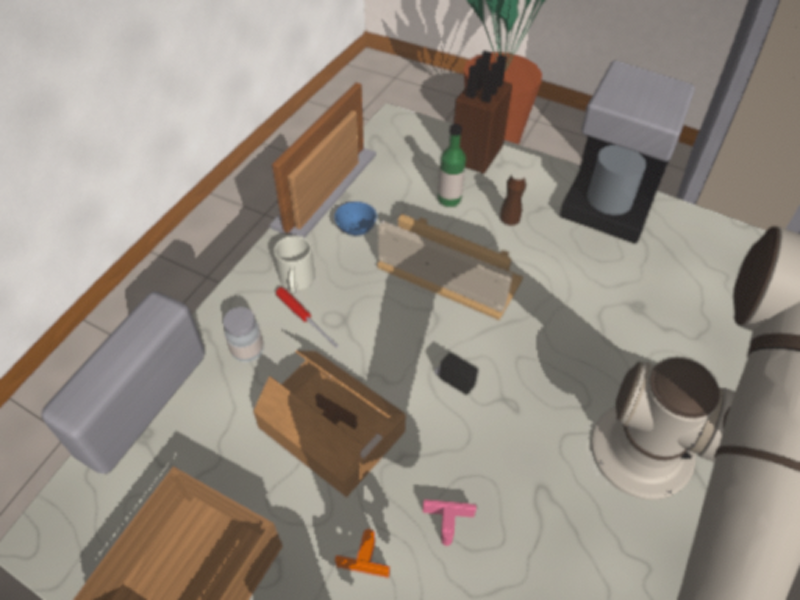

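View pics/wrist0.png

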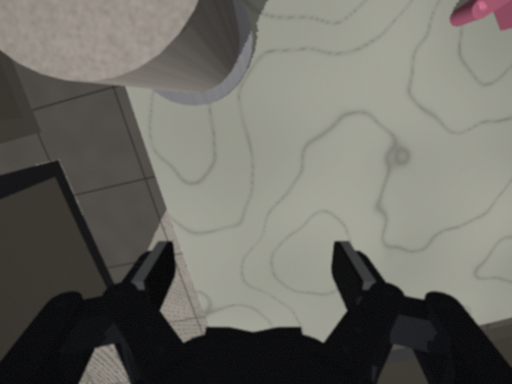

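The scene and side views show the carton at about (475,375) and (330,420) in the 800 x 600 pictures. The jig is at (335,260) and (445,265). I'll zoom in on both.

Run:
```python
import cv2,numpy as np
s=cv2.imread('pics/scene0.png');d=cv2.imread('pics/side0.png')
def cr(a,u,v,w): # w wide, 3/4 w tall
    return cv2.resize(a[v:v+w*3//4,u:u+w],(400,300),interpolation=cv2.INTER_CUBIC)
cv2.imwrite('pics/z0.png',np.vstack([np.hstack([cr(s,256,198,100),cr(d,157,216,112)]),np.hstack([cr(s,168,128,100),cr(d,232,132,112)])]))
```

```text
(no output)
```

View pics/z0.png

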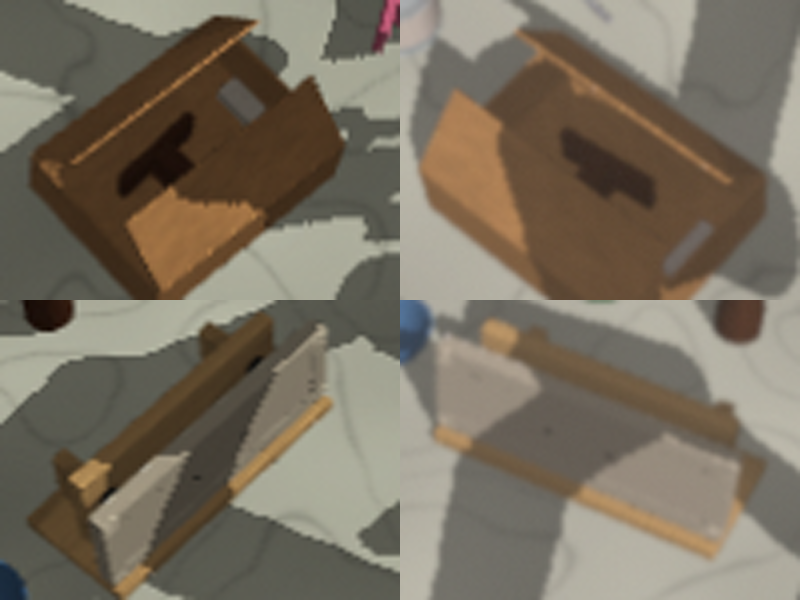

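Run:
```python
from h import *
s=cam('scene0');d=cam('side0')
S1=lambda u,v:(256+u/4,198+v/4); D1=lambda u,v:(157+u*.28,216+v*.28)
S2=lambda u,v:(168+u/4,128+v/4); D2=lambda u,v:(232+u*.28,132+v*.28)
f=lambda n,c,p,z:print(n,hit(c,*p,z).round(0))
for n,u,v in [('L',32,160),('B',155,298),('R',343,143),('T',213,17)]: f('cart S '+n,s,S1(u,v),64)
for n,u,v in [('L',22,165),('R',367,178),('T',150,30),]: f('cart D '+n,d,D1(u,v),64)
f('pull S plate a',s,S1(190,115),44);f('pull S plate b',s,S1(125,178),44);f('fin S',s,S1(180,185),44)
f('pull D a',d,D1(165,130),44);f('pull D b',d,D1(253,185),44);f('fin D',d,D1(190,190),44)
f('box S',s,S1(240,100),22);f('box D',d,D1(290,245),22)
for n,u,v in [('TL',92,217),('TR',325,27)]: f('jig S '+n,s,S2(u,v),125)
for n,u,v in [('TL',37,35),('TR',340,160)]: f('jig D '+n,d,D2(u,v),125)
f('hole S',s,S2(197,178),72.5)
f('hole D',d,D2(148,131),72.5);f('hole D',d,D2(208,157),72.5)
for n,u,v in [('BL',37,125),('BR',315,240)]: f('jig D '+n,d,D2(u,v),20)
print('others')
k=512/800
for n,c,u,v,z in [('tapeS',s,446,278,31),('tapeD',d,458,373,31),('pinkS',s,562,312,20),('orangeS',s,585,370,20),('mugS',s,297,375,45),('jarS',s,375,428,50),('bowlS',s,253,320,20),('sdS tip',s,392,363,5),('sdS end',s,318,403,10),('crate',s,600,490,20),('toaster',s,420,520,50),('candle base',s,690,410,0),('oil',s,240,245,0),('mill',s,280,207,0)]: f(n,c,(u*k,v*k),z)
```

```text
cart S L [636. 132.  64.]
cart S B [670. 292.  64.]
cart S R [450. 332.  64.]
cart S T [421. 169.  64.]
cart D L [660. 288.  64.]
cart D R [414. 170.  64.]
cart D T [639. 130.  64.]
pull S plate a [504. 207.  44.]
pull S plate b [590. 200.  44.]
fin S [565. 241.  44.]
pull D a [585. 198.  44.]
pull D b [496. 208.  44.]
fin D [538. 236.  44.]
box S [453. 229.  22.]
box D [450. 231.  22.]
jig S TL [ 656. -189.  125.]
jig S TR [ 360. -164.  125.]
jig D TL [ 662. -187.  125.]
jig D TR [ 356. -175.  125.]
hole S [ 541. -169.   73.]
hole D [ 537. -171.   72.]
hole D [ 475. -168.   72.]
jig D BL [ 655. -171.   20.]
jig D BR [ 361. -166.   20.]
others
tapeS [375.  28.  31.]
tapeD [375.  23.  31.]
pinkS [267. 298.  20.]
orangeS [363. 424.  20.]
mugS [802. -68.  45.]
jarS [787. 150.  50.]
bowlS [ 757. -259.   20.]
sdS tip [627.  65.   5.]
sdS end [812.   2.  10.]
crate [581. 603.  20.]
toaster [881. 350.  50.]
candle base [282. 668.   0.]
oil [ 617. -452.    0.]
mill [ 463. -458.    0.]
```

```bash
python3 -m pendant '[[0.04,0.0232,-0.004,0,0,0,0.085],[0.04,0.0232,-0.004,0,0,0,0.085],[0.04,0.0232,-0.004,0,0,0,0.085],[0.04,0.0232,-0.004,0,0,0,0.085],[0.04,0.0232,-0.004,0,0,0,0.085],[0.04,0.0232,-0.004,0,0,0,0.085],[0.04,0.0232,-0.004,0,0,0,0.085],[0.04,0.0232,-0.004,0,0,0,0.085],[0.04,0.0232,-0.004,0,0,0,0.085],[0.04,0.0232,-0.004,0,0,0,0.085],[0.04,0.0232,-0.004,0,0,0,0.085],[0.04,0.0232,-0.004,0,0,0,0.085]]'
python3 -m pendant '[[0,0,0,0,0,8.2,0.085],[0,0,0,0,0,8.2,0.085],[0,0,0,0,0,8.2,0.085],[0,0,0,0,0,8.2,0.085],[0,0,0,0,0,8.2,0.085],[0,0,0,0,0,8.2,0.085],[0,0,0,0,0,8.2,0.085],[0,0,0,0,0,8.2,0.085],[0,0,0,0,0,8.2,0.085],[0,0,0,0,0,8.2,0.085],[0,0,0,0,0,0,0.085]]'
python3 - <<'E'
from h import *
grab('wrist','w1');s=arm.read_state();print(s['joints'].round(3),R.from_quat(s['ee_rot']).as_matrix().round(3),s['position'],s['contact_force'])
a=cv2.imread('pics/w1.png');cv2.imwrite('pics/w1b.png',cv2.resize(a,(800,600),interpolation=cv2.INTER_CUBIC))
E
```

```text
clock: 1.35
position: [545.7, 230.4, 304.3]
ee_rot: [0.994, -0.111, -0.0, 0.0]
contact_force: [0.2, 0.5, 0.2]
gripper_width: 85.5
grasp_force: 0.0
clock: 2.45
position: [544.5, 231.9, 303.9]
ee_rot: [-0.677, 0.736, 0.0, -0.0]
contact_force: [-0.1, 0.2, 0.3]
gripper_width: 84.9
grasp_force: 0.0
[ 0.676  0.3    0.002 -0.    -1.274 -0.756] [[-0.08  -0.997 -0.001]
 [-0.997  0.08  -0.   ]
 [ 0.     0.001 -1.   ]] [544.55444107 231.895988   303.97682425] [-0.01100403  0.65996899 -0.8238541 ]
```

View pics/w1b.png

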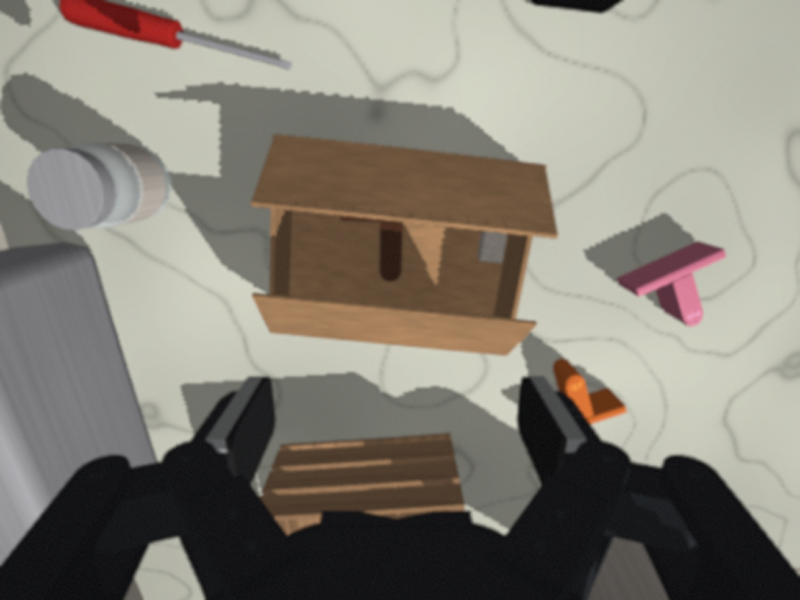

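The carton is centred near (400,245) in this view. The far hinge runs (278,135)–(545,165) and the near hinge (273,333)–(507,354). The fin is at x 380–402, ending at y 281.

Run:
```python
from h import *
c=cam('w1');k=.64
for n,u,v,z in [('farL',278,135,64),('farR',545,165,64),('nearL',273,333,64),('nearR',507,354,64),('finTopEndL',381,270,44),('finTopEndR',402,270,44),('finend',391,276,44),('finL',381,232,44),('finR',402,232,44),('boxc',492,247,22)]: print(n,hit(c,u*k,v*k,z).round(1))
# flap angles: far free edge (252,205)-(557,236); near (253,294)-(536,322)
def fit():
    from scipy.optimize import least_squares
    obs=[]
    s=cam('scene0');d=cam('side0')
    W=lambda u,v:(c,(u*k,v*k)); S=lambda u,v:(s,(256+u/4,198+v/4)); D=lambda u,v:(d,(157+u*.28,216+v*.28))
    # key: ('r'/'l', x, s along flap)
    O=[('r',1,0,W(278,135)),('r',-1,0,W(545,165)),('l',1,0,W(273,333)),('l',-1,0,W(507,354)),
       ('r',1,1,W(252,205)),('r',-1,1,W(557,236)),('l',1,1,W(253,294)),('l',-1,1,W(536,322)),
       ('r',1,0,S(32,160)),('r',-1,0,S(213,17)),('r',1,1,S(70,163)),('r',-1,1,S(257,25)),('l',-1,0,S(343,143)),('l',-1,1,S(314,78)),('l',1,1,S(127,220)),
       ('l',1,0,D(22,165)),('r',-1,0,D(367,178)),('r',-1,1,D(333,183)),('r',1,1,D(118,32)),('l',1,1,D(55,92))]
    def pt(p,side,sx,t):
        sg,th=(-1,p[4]) if side=='r' else (1,p[3])
        y=sg*(82-75*t*np.cos(th)); z=64+75*t*np.sin(th); x=sx*108
        return [p[0]+x*np.cos(p[2])-y*np.sin(p[2]),p[1]+x*np.sin(p[2])+y*np.cos(p[2]),z]
    f=lambda p:np.concatenate([proj(cc,pt(p,a,b,t))-px for a,b,t,(cc,px) in O])
    r=least_squares(f,[544,231,-.17,.9,.9],loss='soft_l1');print(r.x.round(3),r.fun.round(1).reshape(-1,2).tolist())
fit()
```

```text
farL [628.9 128.9  64. ]
farR [418.7 169.1  64. ]
nearL [661.1 295.4  64. ]
nearR [450.2 334.   64. ]
finTopEndL [559.3 250.3  44. ]
finTopEndR [540.3 251.8  44. ]
finend [550.8 256.6  44. ]
finL [556.1 215.8  44. ]
finR [537.6 217.3  44. ]
boxc [453.8 242.2  22. ]
[ 5.39846e+02  2.30418e+02 -1.88000e-01  8.31000e-01  8.84000e-01] [[-1.3, 0.8], [0.2, 0.8], [-0.7, -3.0], [0.8, -1.9], [-0.0, -0.2], [1.3, 0.8], [-0.2, -0.1], [1.8, 0.1], [0.5, -1.5], [0.6, -0.2], [0.6, 0.2], [0.6, -1.2], [-0.0, -0.3], [-0.5, -1.2], [-0.6, 0.3], [-0.9, 0.4], [-1.3, -0.7], [-2.5, -0.5], [-1.7, -0.5], [-0.4, -1.5]]
```

```bash
python3 -m pendant '[[0,0.004,0.03,0,0,0,0.01],[0,0,0.04,0,0,0,0.01],[0,0,0.04,0,0,0,0.01],[0,0,0.04,0,0,0,0.01],[0,0,0.034,0,0,0,0.01]]'
python3 -m pendant '[[-0.014,-0.0015,0,0,0,0,0.01],[-0.014,-0.0015,0,0,0,0,0.01],[-0.014,-0.0015,0,0,0,0,0.01],[-0.014,-0.0015,0,0,0,0,0.01],[-0.014,-0.0015,0,0,0,0,0.01],[-0.014,-0.0015,0,0,0,0,0.01],[-0.014,-0.0015,0,0,0,0,0.01],[0,0,0,0,0,0,0.01]]'
python3 -m pendant '[[0.02,0.002,0,0,0,0,0.01],[0.04,0.0045,0,0,0,0,0.01],[0.04,0.0045,0,0,0,0,0.01],[0.014,0.0015,0,0,0,0,0.01],[0.014,0.0015,0,0,0,0,0.01],[0.014,0.0015,0,0,0,0,0.01],[0.014,0.0015,0,0,0,0,0.01],[0.014,0.0015,0,0,0,0,0.01],[0.014,0.0015,0,0,0,0,0.01],[0.014,0.0015,0,0,0,0,0.01],[0,0,0,0,0,0,0.01]]'
```

```text
clock: 3.0
position: [540.0, 231.9, 118.2]
ee_rot: [-0.678, 0.735, 0.0, -0.001]
contact_force: [1.0, -0.7, -0.2]
gripper_width: 11.7
grasp_force: 0.0
clock: 3.8
position: [559.8, 331.6, 120.5]
ee_rot: [-0.678, 0.735, 0.0, 0.001]
contact_force: [-0.3, 0.3, -0.4]
gripper_width: 9.5
grasp_force: 0.0
clock: 4.9
position: [520.6, 132.1, 119.9]
ee_rot: [-0.677, 0.736, 0.0, -0.001]
contact_force: [-0.1, -0.3, 0.2]
gripper_width: 10.2
grasp_force: 0.0
```

```bash
python3 -m pendant '[[-0.02,-0.002,0,0,0,0,0.01],[-0.04,-0.004,0,0,0,0,0.01],[-0.04,-0.004,0,0,0,0,0.01],[0,-0.004,-0.04,0,0,0,0.02],[0,-0.004,-0.04,0,0,0,0.05],[0,0,-0.04,0,0,0,0.085],[0,0,0,0,0,0,0.085]]'
python3 - <<'E'
from h import *
a=grab('wrist','w2')['image'];b=grab('side','side2')['image'];s=arm.read_state();print(s['position'],s['contact_force'])
cv2.imwrite('pics/w2b.png',np.hstack([cv2.resize(a[40:330,100:490,::-1],(540,402),interpolation=cv2.INTER_CUBIC),cv2.resize(b[190:330,150:270,::-1],(260,303),interpolation=cv2.INTER_CUBIC) if 0 else cv2.copyMakeBorder(cv2.resize(b[210:330,150:270,::-1],(260,260),interpolation=cv2.INTER_CUBIC),0,142,0,0,cv2.BORDER_CONSTANT)]))
E
```

```text
clock: 5.6
position: [550.7, 234.6, 246.4]
ee_rot: [-0.678, 0.735, -0.002, 0.006]
contact_force: [0.2, 0.6, 0.7]
gripper_width: 62.9
grasp_force: 0.0
[547.77444938 233.05699459 240.64756279] [ 0.09815943 -0.12202892 -0.89429928]
```

View pics/w2b.png

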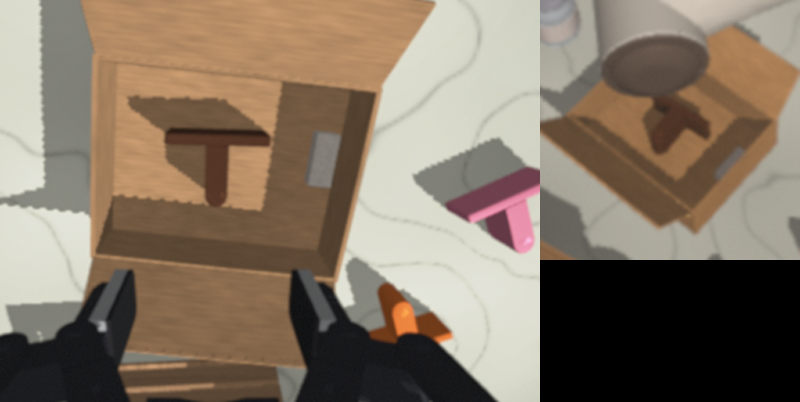

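Both flaps are folded well back. The pull's plate top spans (167..270, 135..147) in the left panel, and its fin x 206–229 down to y 206.

Run:
```python
from h import *
c=cam('w2');k=390/540
P={}
for n,u,v in [('backL',166.5,134),('backR',270,136),('frontL',167,147),('frontR',270,147),('finRootL',205.5,150),('finL2',206,195),('finRootR',228.5,150),('finR2',227.5,195),('finend',216,206)]:
    P[n]=hit(c,100+u*k,40+v*k,44);print(n,P[n].round(1))
from math import atan2
d=P['frontR']-P['frontL'];print('plate yaw',atan2(-d[1],-d[0]),np.hypot(*d[:2]))
d=P['finL2']+P['finR2']-P['finRootL']-P['finRootR'];print('fin yaw',atan2(-d[0],d[1]))
print(R.from_quat(arm.read_state()['ee_rot']).as_matrix().round(4))
# model fit in top-face
from scipy.optimize import least_squares
M={'backL':(45,0),'backR':(-45,0),'frontL':(45,10),'frontR':(-45,10),'finL2':(10,45),'finR2':(-10,45),'finend':(0,65)}
# left in image = +x pull
def f(p):
    o=[]
    for n,(x,y) in M.items():
        w=np.array([p[0]+x*np.cos(p[2])-y*np.sin(p[2]),p[1]+x*np.sin(p[2])+y*np.cos(p[2])])
        r=w-P[n][:2]
        if 'fin' in n and n!='finend': r[1]=0
        o.append(r)
    return np.concatenate(o)
r=least_squares(f,[546,195,-.1],x_scale=[1,1,.01]);print(r.x,r.fun.round(1))
```

```text
backL [587.8 194.5  44. ]
backR [501.9 203.   44. ]
frontL [588.7 205.3  44. ]
frontR [502.3 212.2  44. ]
finRootL [556.6 210.5  44. ]
finL2 [559.5 250.   44. ]
finRootR [537.2 212.   44. ]
finR2 [540.8 251.4  44. ]
finend [551.6 260.8  44. ]
plate yaw -0.0792143765839086 86.69560703138583
fin yaw -0.08261021927309953
[[-8.230e-02 -9.966e-01  8.000e-04]
 [-9.966e-01  8.230e-02  1.100e-03]
 [-1.100e-03 -7.000e-04 -1.000e+00]]
[ 5.45063146e+02  1.98244937e+02 -9.82933612e-02] [ 2.  -0.7 -1.7 -0.3  2.1 -1.6 -1.   0.4 -0.1  0.  -1.2  0.  -0.2  2.2]
```

```bash
python3 -m pendant '[[-0.008,-0.0005,0.02,0,0,0,0.085],[0,0,0.04,0,0,0,0.085],[0,0,0.04,0,0,0,0.085],[0,0,0.04,0,0,0,0.085],[0,0,0.03,0,0,0,0.085],[0,0,0.02,0,0,0,0.085],[0,0,0.0165,0,0,0,0.085],[0,0,0,0,0,0,0.085],[0,0,0,0,0,0,0.085]]'
python3 -m pendant '[[0,0,0,0,0,0,0.0],[0,0,0,0,0,0,0.0],[0,0,0,0,0,0,0.0],[0,0,0,0,0,0,0.0],[0,0,0,0,0,0,0.0],[0,0,0,0,0,0,0.0],[0,0,0,0,0,0,0.0],[0,0,0,0,0,0,0.0]]'
```

```text
clock: 6.6
position: [548.3, 239.5, 32.6]
ee_rot: [-0.677, 0.736, 0.0, -0.001]
contact_force: [1.1, 0.7, 0.9]
gripper_width: 84.9
grasp_force: 0.0
clock: 7.4
position: [549.3, 239.9, 34.5]
ee_rot: [-0.677, 0.736, -0.0, 0.001]
contact_force: [-0.4, 0.7, 6.3]
gripper_width: 19.3
grasp_force: 59.4
```

```bash
python3 -m pendant '[[0,0,-0.01,0,0,0,0],[0,0,-0.02,0,0,0,0],[0,0,-0.03,0,0,0,0],[0,0,-0.03,0,0,0,0],[0,0,-0.03,0,0,0,0],[0,0,-0.03,0,0,0,0],[0,0,-0.02,0,0,0,0],[0,0,-0.01,0,0,0,0],[0,0,0,0,0,0,0],[0,0,0,0,0,0,0],[0,0,0,0,0,0,0]]'
python3 - <<'E'
from h import *
a=grab('wrist','w3')['image'];b=grab('side','side3')['image'];e=grab('scene','sc3')['image'];s=arm.read_state();print(s['position'],s['contact_force'],s['gripper_width'])
r=lambda i,w,h:cv2.resize(i[:,:,::-1],(w,h),interpolation=cv2.INTER_CUBIC)
cv2.imwrite('pics/w3b.png',np.hstack([r(a,440,330),r(e[120:210,160:258],359,330)]))
E
```

```text
clock: 8.5
position: [548.1, 239.2, 211.9]
ee_rot: [-0.677, 0.736, 0.0, -0.002]
contact_force: [0.3, -0.5, -0.8]
gripper_width: 19.6
grasp_force: 58.7
[548.50879871 239.42194536 212.59561655] [ 0.65553866  0.01712928 -0.75198427] 19.40043568784833
```

View pics/w3b.png

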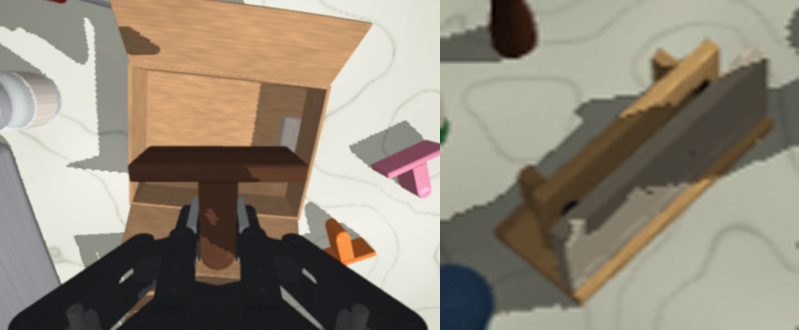

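The pull is held level in the fingers. Now I'll locate the screw holes to sub-pixel accuracy in the scene and side views, and the plate in the tool frame.

Run:
```python
from h import *
def spots(f,u0,v0,u1,v1):
    g=cv2.cvtColor(cv2.imread(f'pics/{f}.png'),cv2.COLOR_BGR2GRAY).astype(float)
    bh=cv2.morphologyEx(g,cv2.MORPH_BLACKHAT if 0 else cv2.MORPH_CLOSE,np.ones((5,5)))-g
    sub=bh[v0:v1,u0:u1]; m=(sub>6).astype(np.uint8)
    n,l=cv2.connectedComponents(m)
    for i in range(1,n):
        ys,xs=np.where(l==i)
        if len(ys)>25: continue
        w=sub[ys,xs]; u,v=(xs@w)/w.sum()+u0,(ys@w)/w.sum()+v0
        print(f,len(ys),round(w.sum()),np.round([u,v],2),hit(cam(f),u,v,72.5).round(1))
spots('side0',262,160,305,190);spots('side3',262,160,305,190)
spots('scene0',205,150,240,185);spots('sc3',205,150,240,185)
c=cam('w3');k=512/440;z=222.5
t=arm.read_state()
for n,u,v,zz in [('topbackL',130,165,z),('topbackR',308,165,z),('topfrL',130,181,z),('topfrR',308,181,z),('botbackL',152,147,z-40),('botbackR',288,147,z-40)]: print(n,(hit(c,u*k,v*k,zz)-t['position']).round(1))
```

```text
side0 15 119 [300.15 161.35] [ 472.6 -243.4   72.5]
side0 4 36 [272.97 168.25] [ 539.7 -171.7   72.5]
side0 4 33 [290.   175.24] [ 477.  -170.2   72.5]
side0 9 109 [284.78 188.56] [ 468.4 -110.9   72.5]
side0 1 9 [297. 189.] [ 433.2 -127.6   72.5]
scene0 14 168 [235.85 161.76] [ 460.3 -147.3   72.5]
scene0 2 21 [228.   161.48] [ 478.2 -171.1   72.5]
scene0 1 10 [227. 169.] [ 506.4 -151.6   72.5]
scene0 1 7 [229. 168.] [ 498.2 -148.7   72.5]
scene0 3 51 [216.76 172.  ] [ 541.  -172.3   72.5]
scene0 2 23 [207.48 175.  ] [ 573.  -190.2   72.5]
scene0 1 7 [211. 176.] [ 567.9 -177.    72.5]
scene0 13 100 [209.56 180.87] [ 587.2 -166.8   72.5]
scene0 1 7 [213. 179.] [ 573.  -162.4   72.5]
scene0 4 28 [213.5  182.25] [ 582.4 -151.5   72.5]
scene0 2 20 [239.  181.5] [519.7 -81.   72.5]
scene0 3 32 [235.66 183.66] [534.7 -84.4  72.5]
sc3 2 40 [208.7 150.3] [ 486.5 -262.8   72.5]
sc3 4 33 [228.45 161.45] [ 477.1 -169.9   72.5]
sc3 6 62 [237.23 165.5 ] [ 469.9 -132.2   72.5]
sc3 2 24 [228.   169.62] [ 506.1 -146.8   72.5]
sc3 14 171 [222.88 173.4 ] [ 531.  -150.5   72.5]
sc3 13 135 [214.21 181.57] [ 578.5 -151.5   72.5]
sc3 15 206 [237.04 182.68] [528.2 -83.3  72.5]
topbackL [ 38.2 -46.3   9.9]
topbackR [-47.  -39.1   9.9]
topfrL [ 39.9 -38.2   9.9]
topfrR [-47.3 -30.7   9.9]
botbackL [ 38.3 -45.2 -30.1]
botbackR [-48.8 -37.8 -30.1]
```

```bash
python3 -m pendant '[[0.02,0.001,0,0,0,0,0],[0.0374,0.001,0,0,0,0,0],[0.0374,0.001,0,0,0,0,0],[0.0374,0.001,0,0,0,0,0],[0.0374,0.001,0,0,0,0,0],[0.0374,0.001,0,0,0,0,0],[0.0374,0.001,0,0,0,0,0],[0.0374,0.001,0,0,0,0,0],[0.035,0.001,0,0,0,0,0],[0.02,0,0,0,0,0,0],[0,0,0,0,0,-3,0],[0,0,0,0,0,0,0]]'
python3 -m pendant '[[0,0,0.02,0,0,0,0],[0,0,0.02,0,0,0,0],[0,0,0.02,0,0,0,0],[0,0,0.02,0,0,0,0],[0,0,0.02,0,0,0,0],[0,0,0.02,0,0,0,0],[0,0,0.01,0,0,0,0],[0,0,0,0,0,0,0],[0,0,0,0,0,0,0]]'
python3 - <<'E'
from h import *
s=arm.read_state();p=s['position'];print(p,R.from_quat(s['ee_rot']).as_matrix().round(4),s['contact_force'],s['wrist_torque'],s['gripper_width'])
E
```

```text
clock: 9.85
position: [511.1, -96.5, 213.6]
ee_rot: [-0.695, 0.719, 0.0, -0.0]
contact_force: [0.0, -0.7, -0.8]
gripper_width: 19.1
grasp_force: 58.7
clock: 10.75
position: [512.4, -95.2, 84.4]
ee_rot: [-0.696, 0.718, -0.0, 0.0]
contact_force: [0.2, 0.5, -0.6]
gripper_width: 19.1
grasp_force: 58.7
[512.3969261  -95.17877016  84.35558578] [[-3.050e-02 -9.995e-01  9.000e-04]
 [-9.995e-01  3.050e-02 -2.000e-04]
 [ 2.000e-04 -9.000e-04 -1.000e+00]] [ 0.23265195  0.52784619 -0.58116138] [ 0.0408706  -0.06044965  0.03155068] 19.116202776211004
```

```bash
python3 -m pendant '[[0.01,0,0.0015,0,0,0,0],[0.01,0,0,0,0,0,0],[0.006,0,0,0,0,0,0],[0.002,0,0,0,0,0,0],[0,0,0,0,0,0,0],[0,0,0,0,0,0,0]]'
python3 - <<'E'
from h import *
a=grab('wrist','w4')['image'];b=grab('side','side4')['image'];e=grab('scene','sc4')['image'];s=arm.read_state();print(s['position'],s['contact_force'],s['wrist_torque'],s['gripper_width'])
r=lambda i,w,h:cv2.resize(i[:,:,::-1],(w,h),interpolation=cv2.INTER_CUBIC)
cv2.imwrite('pics/w4b.png',np.vstack([r(a[:250],800,390)[:, :],np.hstack([r(e[140:192,190:290],400,208),r(b[150:202,235:335],400,208)])]))
E
```

```text
clock: 11.35
position: [511.0, -123.4, 82.4]
ee_rot: [-0.696, 0.718, -0.0, 0.0]
contact_force: [-0.2, 0.2, -2.2]
gripper_width: 19.6
grasp_force: 58.7
[ 511.03898879 -123.05657651   82.30768644] [ 0.02829644  0.23785724 -1.27915682] [-0.01671897  0.01972394  0.02614044] 19.73632984105093
```

View pics/w4b.png

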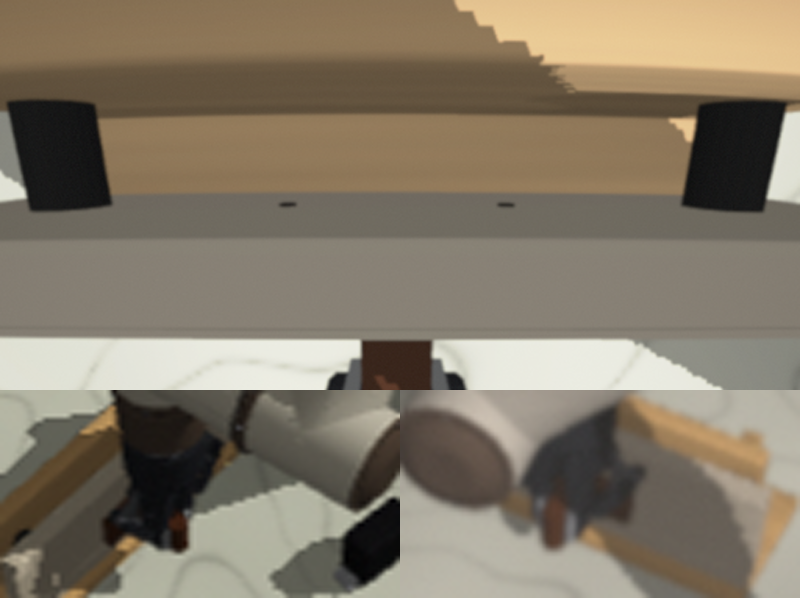

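The wrist view shows both holes from behind at (288,204) and (506,204), with their midpoint at u=397. The fin is also centred at u=397 and the front's edges run parallel to the plate, so the pull is aligned. Next I'll press.

```bash
python3 -m pendant '[[0.003,0,0,0,0,0,0],[0.003,0,0,0,0,0,0],[0.002,0,0,0,0,0,0],[0.001,0,0,0,0,0,0],[0,0,0,0,0,0,0],[0,0,0,0,0,0,0],[0,0,0,0,0,0,0],[0,0,0,0,0,0,0]]'
python3 - <<'E'
from h import *
for i in range(3):
    arm.get_image('scene') ;s=arm.read_state();print(s['position'],s['contact_force'],s['wrist_torque'])
print(R.from_quat(s['ee_rot']).as_matrix().round(4))
E
```

```text
clock: 12.3
position: [510.8, -131.5, 82.3]
ee_rot: [-0.696, 0.718, 0.0, 0.0]
contact_force: [-0.2, 5.1, 0.2]
gripper_width: 19.5
grasp_force: 58.8
[ 510.84515013 -131.55603708   82.33284357] [-0.04373255  6.47707085  0.38618974] [ 1.56521852  0.12243764 -0.01338621]
[ 510.85825618 -131.54564791   82.34080423] [-0.66622218  4.80243905  0.35353445] [1.50849181 0.14766831 0.00710375]
[ 510.83397079 -131.55886707   82.32242115] [0.17469217 6.29217759 0.09911331] [1.52326563 0.10579728 0.0276539 ]
[[-3.080e-02 -9.995e-01  2.000e-04]
 [-9.995e-01  3.080e-02  8.000e-04]
 [-8.000e-04 -2.000e-04 -1.000e+00]]
```

```bash
python3 -m pendant '[[0.0015,0,0,0,0,0,0],[0.0015,0,0,0,0,0,0],[0,0,0,0,0,0,0],[0,0,0,0,0,0,0],[0,0,0,0,0,0,0],[0,0,0,0,0,0,0],[0,0,0,0,0,0,0],[0,0,0,0,0,0,0]]'
python3 - <<'E'
from h import *
F=[]
for i in range(5):
    a=grab('wrist','w5')['image'];s=arm.read_state();F.append(s['contact_force'])
b=grab('side','side5')['image']
print(np.mean(F,0),s['position'],s['wrist_torque'],s['joint_vel'].round(3))
r=lambda i,w,h:cv2.resize(i[:,:,::-1],(w,h),interpolation=cv2.INTER_CUBIC)
cv2.imwrite('pics/w5b.png',np.vstack([r(a[:180],800,281),r(b[150:310,150:350],800,300) if 0 else r(b[150:310,140:400],487,300) if 0 else cv2.copyMakeBorder(r(b[150:310,140:400],487,300),0,0,0,313,cv2.BORDER_CONSTANT)]))
E
```

```text
clock: 13.25
position: [510.8, -133.9, 82.4]
ee_rot: [-0.696, 0.718, 0.0, 0.001]
contact_force: [-0.8, 9.1, 1.3]
gripper_width: 19.1
grasp_force: 58.9
[-0.63662172  8.96624533  0.74119903] [ 510.77036114 -133.89128699   82.3474717 ] [2.39945518 0.24092397 0.03710706] [ 0.    -0.    -0.001 -0.001  0.     0.   ]
```

View pics/w5b.png

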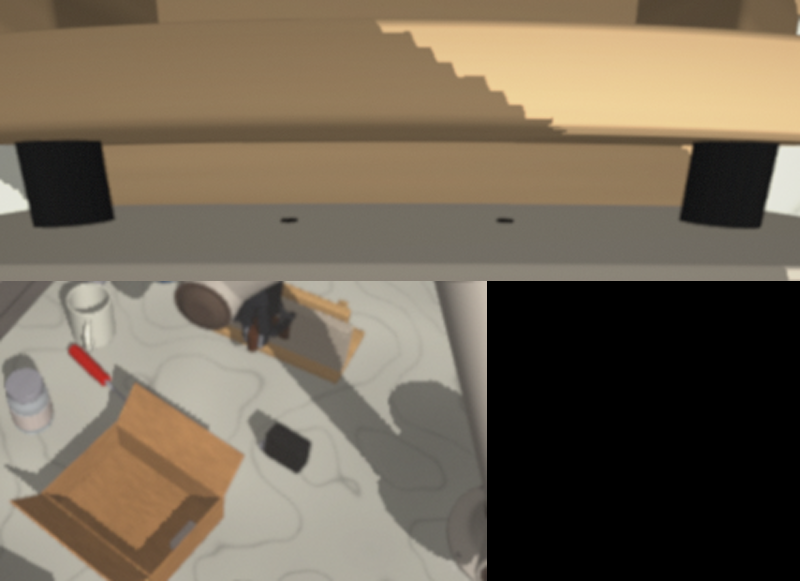

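The flaps are open and the rest of the scene is undisturbed. The holes stay centred at (289,220) and (505,220), and the push is a steady 9 N or so. Handing in.

```bash
python3 -c "
from bench import arm
print(arm.job_done())"
```

```text
the job is handed in; nothing more can be done
None
```

I handed in the job with the pull held level and centred over the two screw holes, pushed on the drawer front at about 9 N, with both flaps folded well back; the hand-in returned no verdict.

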